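Fold the flap of the tube box over and tuck it under its lip

TASK

Close the small plywood box of paint tubes using only your fingertips, picking nothing up: push its standing, springy flap over until it lies flat on the box, then, keeping it pressed down, push it gently away from its hinge until its free edge is tucked fully home beneath the lip on the opposite side and it stays shut when you let go. Leave the box where it stands, and leave the jar, the tape roll and the loose tube undisturbed.

Things in the scene. Friction and masses are not known exactly. Their poses are not given: they have to be found in the camera images.
- tube_box: Loose open-topped plywood box holding three paint tubes, 160 x 160 mm, walls 6 mm, rim 50 mm high, 1.0 to 1.6 kg, sliding on the table if shoved hard. Origin: centre of its underside. Its +x axis runs level from the hinge side to the lip side, +y along the hinge, z up. The hinge axis is parallel to y through x = -76 mm, z = 52 mm. Its heading varies: at zero yaw the hinge side faces the robot.
- lip_edge (a point): Middle of the inner edge of the retaining lip, which runs 150 mm along the side opposite the hinge and overhangs the box from there to the +x wall. The lip is 4 mm thick, top 64 mm above the table, underside 60 mm above it (the closed flap's top is at 56 mm), its nose turned up a little.
- flap_hinge (a joint): Angle of the flap about its hinge, rad: 0 = lying flat over the box, 1.57 = upright; it starts leaning back, away from the lip, at 1.65 to 2.05. A light spring pushes it open (about 0.1 N m when flat), so it rises again unless held down or tucked; tucked, it rests against the lip's underside at about 0.03.
- flap_slide (a joint): How far the flap has slid along its own plane away from the hinge, m: 0 (start) to 0.020 (stop). It slides on its hinge leaf with about 1.5 N of friction, so a fingertip pressed firmly on it can also drag it along. Flat at 0, the free edge lies 6 mm short of the lip; at 0.020 it lies 14 mm beneath it. Slid out before it is flat, the edge would land on top of the lip.
- flap_edge (a point): Middle of the flap's free edge, half-way through its thickness. The flap is a plywood board 4 mm thick, 144 mm wide along the hinge, whose free edge lies 127 mm from the hinge axis when not slid out; its outer face (the top one when closed) is 4 mm from the hinge axis.
- ridge_foot (a point): Foot, on the flap's outer face, of the hinge-side face of the push ridge: a wooden bar 70 mm long parallel to the hinge, 10 mm wide, 9.5 mm high. The foot is 68 mm from the hinge axis when not slid out, at mid-width; fingertips pressed on the flap between hinge and ridge can push the ridge towards the lip.
- round_jar: Glass jar with a black lid, 56 mm across, 75 mm high, stands beside the box; origin at the centre of its underside. Not to be disturbed.
- tape_roll: Roll of brown tape lying flat, 90 mm across, 48 mm high, beside the box; origin at the centre of its underside. Not to be disturbed.
- loose_tube: Paint tube with a black cap lying on the table near the box, 40 x 100 x 26 mm, long along its y; origin at the centre of its underside. Not to be disturbed.
Not all that is in view belongs to the job. There is more than one size of the tube_box; the one meant has the size given above.

How it is judged:
By the outcome, as a careful person would: the job done as asked, in the order asked, and still so for the second after the job is handed in, with the robot touching nothing.
It also fails if it takes over 45 s, if anything falls off the work surface, if the arm or the gripper's body presses on something with over 40 N, if the wrist force passes 120 N, or if a joint passes its speed limit or range.

ROBOT

A 6-joint arm with a two-finger parallel gripper is mounted at the origin on a cart in front of the work surface, level with it; the furniture and walls round the work are solid. World frame = base frame: x ahead of the robot, y to its left, z up, the work surface at z = 0. Lengths are in m, angles in rad, forces in N, time in s.
With the tool pointing down it reaches from about 0.275 to 0.825 m from the base axis. Payload 4.9 kg.
Tool frame: the origin (TCP) lies midway between the tips of the shut fingers; the grasp point (between the pads) lies 19 mm behind it (grip_point_offset is the distance from the TCP to the grasp point, in m); z points along the fingers, y is the line along which they close (so a half turn about z gives the same grasp; the last joint's range is limited). The gripper opens to 85 mm and grips with 20 to 120 N. Pads are 22 mm wide; open, the fingers measure 114 mm over their backs; the gripper's body (76 mm by 85 mm) begins 54 mm behind the grasp point. The pads swing forward as they close: fully open they stand 13 mm farther back than shut.
Start: joints at [-1.429, 0.326, -0.193, 1.052, 0, 1.437], TCP at [0.15, -0.529, 0.231] pointing down, gripper open.
Joint ranges: [-2.65, 2.65], [-0.97, 1.79], [-1.3, 1.35], [-1.93, 2.1], [-1.47, 1.37], [-3.14, 3.14]. Speed limits (rad/s): [2.57, 2.57, 3.14, 3.14, 3.14, 3.14].

INTERFACE

Orientations are given as a rotation vector (axis times angle).
In Python, from cell import * gives the robot as it stands. Calls block until the motion is done:
- movep(position, orientation): joint-space move of the TCP to a pose.
- move_l(position, velocity=0.15, rot=None, until_force=None): straight line of the TCP; rot=None keeps the orientation; velocity is the mean speed in m/s. With until_force (N) it stops when the force on the tool has changed by that much, and returns True; else False.
- set_joints(angles): joint-space move.
- let_go() and grab(newtons=None): open the fingers fully, or close them until they stop; newtons is the grip in N (None keeps the last).
- sleep(seconds).
- ik(position, orientation): joint angles nearest the present ones, or None.
- get_state(): the state.
- grab_frame(name): name is "scene" or "side" or "wrist"; returns a dict with "img" (384x512x3 uint8, red, green, blue), "fx", "fy", "cx", "cy" (pixels), "k1" (the pictures are not rectified: a ray, as slopes to the right and down, at radius r is drawn at 1 + k1 r^2 times it, then the intrinsics apply), "cam_to_world" (4x4, takes a point from camera to world coordinates); the wrist camera has in their place "T_tool_cam" (4x4, takes a point from camera to tool coordinates, whose origin is the TCP and whose axes are the flange's). Camera axes: x right, y down, z forward; pixel columns grow to the right and rows downward; lengths in m; the calibration is good to about 2 mm. A picture is of the moment at which its call begins: read the wrist's pose just before it. There is no depth.
A pose or a line that the arm cannot do raises MotionError and nothing moves.
- sign_off(): hands the job in; it is judged then, once.
Trained networks look in the newest picture that a camera, given by its name, has taken for a name from the list of things; names that differ only in an ending like _2 or _b are one class to them, and where a whole thing is asked for, a point or a joint stands for the part that bears it (a point fixed in the world has none). Each returns a list of dicts, best first, with "score" (0 to 1); they miss things now and then, are a little off and sometimes report something else, mostly with a low value. They report only what shows in the picture. A call takes as long as a camera call. They do not tell look-alikes from the thing itself.
- spot_in(camera, name): "centre" ([column, row] in pixels, amid what is visible of it).
- silhouettes(camera, name): "mask" (384x512 bool, what is visible of it) and "centre" ([column, row] in pixels, amid what is visible of it).
- tip_of(camera, name): "centre" ([column, row] in pixels: a listed point, or the origin of a listed thing).
The state is a dict: "clock": time; "q": joint angles; "joint_velocities": joint speeds; "tau": joint torques, N m; "position": TCP position; "eef_rot": TCP orientation; "contact_force": force on the tool from outside, world axes, zero at the start; "wrist_torque": the same for the moment, N m; "finger_gap": opening from 0.0 (shut) to 1.0 (fully open); "grasp_force": force on a finger pad.
Only numpy, scipy, OpenCV 4.12 (cv2) and the standard library are available. Lean on these libraries where they do the work, as an engineer would, in place of code of your own. Each camera call takes 0.05 s, during which the arm holds its last target. There are 200 camera calls.

## Working session

There is one attempt and no reset: what is moved stays moved. The work goes in short steps, each a Python script; the robot and the scene stay as the last script left them, time stands still between calls to the robot, and variables do not carry over. Pictures are saved under pics/ and viewed, at most 10 in all, crops included, and the job is handed in when it is done.

```bash
mkdir -p pics
cat > h.py <<'E'
from cell import *
import numpy as np, cv2
from scipy.spatial.transform import Rotation as R
def ray(f,px,T=None):
    x=(px[0]-f["cx"])/f["fx"]; y=(px[1]-f["cy"])/f["fy"]
    rd=np.hypot(x,y); r=rd
    for _ in range(20): r=rd/(1+f["k1"]*r*r)
    s=r/rd if rd>0 else 1
    T=np.array(f["cam_to_world"]) if T is None else T
    d=T[:3,:3]@np.array([x*s,y*s,1.]); return T[:3,3],d/np.linalg.norm(d)
def at_z(f,px,z,T=None):
    o,d=ray(f,px,T); return o+d*(z-o[2])/d[2]
def proj(f,P,T=None):
    T=np.array(f["cam_to_world"]) if T is None else T
    p=T[:3,:3].T@(np.array(P)-T[:3,3]); x,y=p[0]/p[2],p[1]/p[2]; k=1+f["k1"]*(x*x+y*y)
    return np.array([f["fx"]*x*k+f["cx"],f["fy"]*y*k+f["cy"]])
def tri(o1,d1,o2,d2):
    A=np.eye(3)*2-np.outer(d1,d1)-np.outer(d2,d2)
    b=(np.eye(3)-np.outer(d1,d1))@o1+(np.eye(3)-np.outer(d2,d2))@o2
    p=np.linalg.solve(A,b); return p,np.linalg.norm(np.cross(d1,p-o1))
def save(n,img): cv2.imwrite("pics/"+n,cv2.cvtColor(img,cv2.COLOR_RGB2BGR))
E
python3 - <<'E'
from h import *
for c in ("scene","side"):
    f=grab_frame(c); save(c+"0.png",f["img"]); print(c,np.round(f["cam_to_world"],3).tolist())
    for n in ("tube_box","lip_edge","flap_edge","ridge_foot","round_jar","tape_roll","loose_tube"):
        for d in tip_of(c,n)[:3]: print(n,round(d["score"],2),np.round(d["centre"],1), np.round(at_z(f,d["centre"],{"lip_edge":.062}.get(n,0)),3))
print(get_state())
E
```

```text
scene [[-0.896, -0.16, 0.415, 0.088], [-0.444, 0.375, -0.814, 1.042], [-0.025, -0.913, -0.407, 0.574], [0.0, 0.0, 0.0, 1.0]]
tube_box 0.76 [236.7 287.5] [0.491 0.35  0.   ]
tube_box 0.71 [236.7 227.3] [0.622 0.109 0.   ]
tube_box 0.59 [224. 202.] [ 0.736 -0.019  0.   ]
lip_edge 0.94 [220.9 198. ] [0.687 0.076 0.062]
lip_edge 0.83 [243.4 258.5] [0.484 0.328 0.062]
flap_edge 0.93 [237.6 259.2] [0.543 0.25  0.   ]
flap_edge 0.56 [269.  176.1] [ 0.699 -0.266  0.   ]
ridge_foot 0.94 [236.2 274.8] [0.515 0.308 0.   ]
ridge_foot 0.68 [266.5 202.6] [ 0.615 -0.066  0.   ]
ridge_foot 0.54 [237.2 227. ] [0.622 0.107 0.   ]
tape_roll 0.55 [188.  250.1] [0.676 0.263 0.   ]
loose_tube 0.84 [316.3 215.6] [ 0.448 -0.043  0.   ]
side [[0.999, 0.03, -0.02, 0.6], [0.03, -0.394, 0.919, -0.948], [0.02, -0.919, -0.395, 0.494], [0.0, 0.0, 0.0, 1.0]]
tube_box 0.87 [268.1 196.9] [0.615 0.111 0.   ]
tube_box 0.77 [228.3 162.9] [ 0.495  0.344 -0.   ]
lip_edge 0.91 [293.2 180.7] [0.674 0.075 0.062]
lip_edge 0.88 [228.  150.3] [0.499 0.282 0.062]
flap_edge 0.8 [226.  125.3] [ 0.454  0.745 -0.   ]
flap_edge 0.43 
[... 296 characters left out ...]
0.8, 'q': array([-1.42916625e+00,  3.26155015e-01, -1.92543926e-01,  1.05199931e+00,
        1.19756548e-05,  1.43660048e+00]), 'joint_velocities': array([ 1.29148564e-03,  3.06162870e-04,  1.84157490e-04,  3.45676611e-05,
       -1.53386993e-04,  8.62098131e-04]), 'tau': array([-4.30402645e-05, -4.43273449e+01,  2.62746334e+01,  8.33817212e-04,
       -8.35704191e-05, -2.92409350e-07]), 'position': array([ 0.1498121 , -0.52925744,  0.23132669]), 'eef_rot': array([3.11166636e+00, 4.31880723e-01, 1.93832129e-05]), 'contact_force': array([-0.48233012, -0.44178035, -0.42385626]), 'wrist_torque': array([ 0.00195348, -0.06666309, -0.00942684]), 'grasp_force': 0.0, 'finger_gap': 0.998568667482271}
```

```bash
python3 -c "
import cv2;a=cv2.imread('pics/scene0.png');b=cv2.imread('pics/side0.png')
import numpy as np
cv2.imwrite('pics/both.png',cv2.resize(np.hstack([a,b]),(800,300),interpolation=cv2.INTER_AREA))"
```

```text
(no output)
```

View pics/scene0.png

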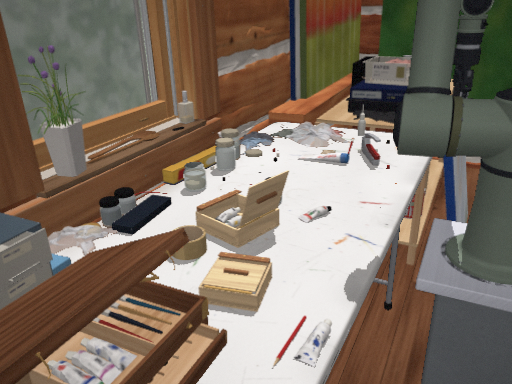

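View pics/side0.png

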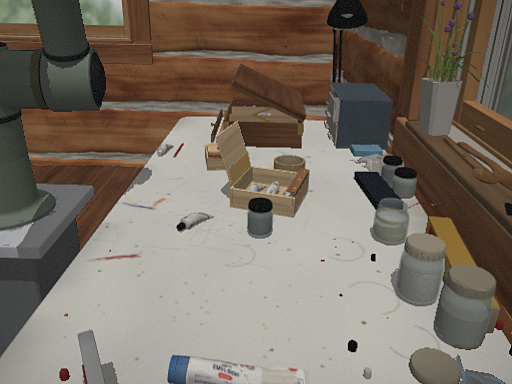

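The scene picture shows the target box, flap standing, at about (237,220), with a smaller closed look-alike at (236,280). In the side picture the target is at (268,190), with its lip on the right at (300,180). The jar is at (260,217), the tape roll at (290,162) and the tube at (195,220). Next I'll look with the wrist camera.

Run:
```python
from h import *
grab(20)
yaw=np.radians(-29)
def rot(yaw,t):
    # tool x along box +x, z down, tilted t so that tool points forward
    M=np.array([[np.cos(yaw),np.sin(yaw),0],[np.sin(yaw),-np.cos(yaw),0],[0,0,-1.]])
    return (R.from_matrix(M)*R.from_euler('y',t)).as_rotvec()
s=get_state(); print(np.round(R.from_rotvec(s["eef_rot"]).as_matrix(),2).tolist())
q=np.array(s["q"]); 
move_l([0.15,-0.529,0.38],0.3)
ok=False
for z in (.45,.42,.38):
  for yw in (yaw,yaw+np.pi):
    j=ik([.64,.09,z],rot(yw,0)); print(z,yw,None if j is None else np.round(j,2))
    if j is not None and not ok: movep([.64,.09,z],rot(yw,0)); ok=True
s=get_state(); f=grab_frame("wrist"); save("w0.png",f["img"]); print(s["clock"],s["position"])
W=np.eye(4); W[:3,:3]=R.from_rotvec(s["eef_rot"]).as_matrix(); W[:3,3]=s["position"]
T=W@np.array(f["T_tool_cam"]); print(np.round(T,3).tolist())
for n in ("tube_box","lip_edge","flap_edge","ridge_foot","round_jar","tape_roll","loose_tube"):
    for d in tip_of("wrist",n)[:3]: print(n,round(d["score"],2),np.round(d["centre"],1), np.round(at_z(f,d["centre"],{"lip_edge":.062}.get(n,0),T),4))
import pickle; pickle.dump((f,T),open("w0.pkl","wb"))
```

```text
[[0.96, 0.27, 0.0], [0.27, -0.96, -0.0], [0.0, 0.0, -1.0]]
0.45 -0.5061454830783556 [ 0.03  0.52  0.66  1.71 -0.   -2.61]
0.45 2.6354471705114375 [0.03 0.52 0.66 1.71 0.   0.53]
0.42 -0.5061454830783556 [ 0.03  0.5   0.55  1.62 -0.   -2.61]
0.42 2.6354471705114375 [0.03 0.5  0.55 1.62 0.   0.53]
0.38 -0.5061454830783556 [ 0.03  0.49  0.42  1.51 -0.   -2.61]
0.38 2.6354471705114375 [0.03 0.49 0.42 1.51 0.   0.53]
5.575 [0.64002189 0.08949075 0.44992064]
[[-0.486, -0.838, -0.248, 0.703], [-0.874, 0.465, 0.139, 0.055], [-0.001, 0.285, -0.959, 0.592], [0.0, 0.0, 0.0, 1.0]]
tube_box 0.8 [185.4 255.9] [0.4903 0.3555 0.    ]
tube_box 0.7 [253.2 154.1] [0.62   0.1049 0.    ]
lip_edge 0.62 [244.9 132.9] [0.6696 0.094  0.062 ]
lip_edge 0.62 [195.9 256.1] [0.5017 0.3054 0.062 ]
flap_edge 0.73 [270.5 242. ] [0.4264 0.168  0.    ]
flap_edge 0.69 [194.2 257.6] [0.4768 0.3402 0.    ]
ridge_foot 0.91 [263.3 218.1] [0.4853 0.1545 0.    ]
ridge_foot 0.65 [178.6 266. ] [0.476  0.3836 0.    ]
round_jar 0.68 [336.9 121.8] [ 0.5953 -0.073   0.    ]
tape_roll 0.66 [174.2 169.7] [0.6717 0.2657 0.    ]
tape_roll 0.23 [263.4 221.3] [0.4785 0.158  0.    ]
loose_tube 0.95 [350.5 191.1] [ 0.4492 -0.0384  0.    ]
```

View pics/w0.png

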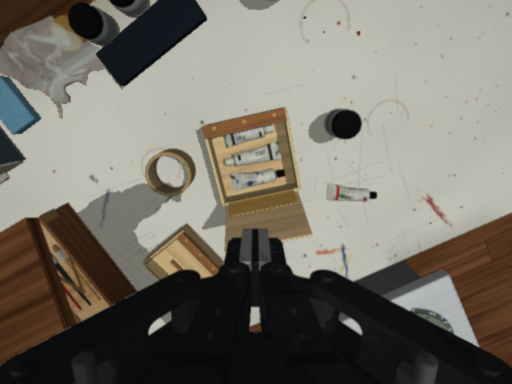

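The wrist view shows the box at about (250,155), with its reddish lip strip from (203,126) to (287,112) and the flap leaning back at (268,218). The yaw is off from my guess, so I'll crop the view and pick corners.

```bash
python3 -c "
import cv2;a=cv2.imread('pics/w0.png')[95:255,190:330]
cv2.imwrite('pics/w0c.png',cv2.resize(a,(525,600),interpolation=cv2.INTER_CUBIC))"
```

```text
(no output)
```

View pics/w0c.png

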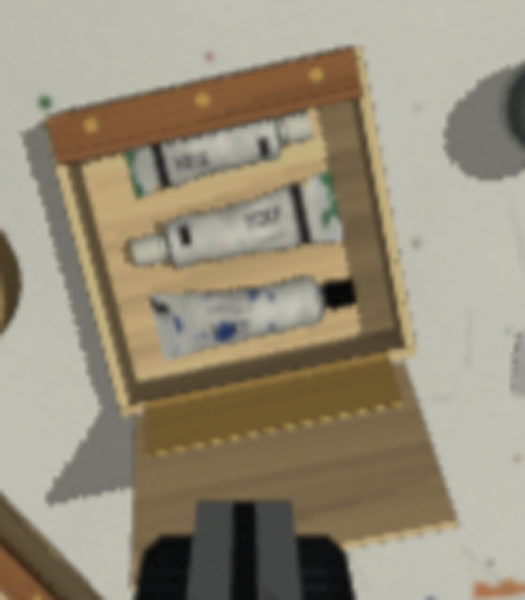

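Run:
```python
from h import *
import pickle
from scipy.optimize import least_squares
f,T=pickle.load(open("w0.pkl","rb"))
c=lambda u,v:np.array([u/3.75+190-.5,v/3.75+95-.5])
obs=[(c(60,163),(.057,.075,.064)),(c(362,97),(.057,-.075,.064)),(c(45,118),(.08,.075,.064)),(c(358,45),(.08,-.075,.064)),
(c(128,412),(-.08,.08,.05)),(c(408,353),(-.08,-.08,.05))]
def pts(p):
    cy,sy=np.cos(p[2]),np.sin(p[2]); g=lambda q:[p[0]+cy*q[0]-sy*q[1],p[1]+sy*q[0]+cy*q[1],q[2]]
    out=[proj(f,g(q),T)-o for o,q in obs]
    th=p[3]; e=lambda y:(-.076+.127*np.cos(th)-.004*np.sin(th)*0,y,.052+.127*np.sin(th))
    out+=[proj(f,g(e(-.072)),T)-c(457,522),proj(f,g(e(.072)),T)-c(133,583)]
    return np.concatenate(out)
r=least_squares(pts,[.62,.11,-.3,1.8],loss='soft_l1'); print(r.x,np.degrees(r.x[2]),np.round(pts(r.x).reshape(-1,2),1).tolist())
p=r.x
def W(q): return np.array([p[0]+np.cos(p[2])*q[0]-np.sin(p[2])*q[1],p[1]+np.sin(p[2])*q[0]+np.cos(p[2])*q[1],q[2]])
for cam in("scene","side"):
    F=grab_frame(cam)
    print(cam,[np.round(proj(F,W(q)),1).tolist() for q in [(.057,0,.062),(0,0,0),(-.076+.127*np.cos(p[3]),0,.052+.127*np.sin(p[3]))]])
    im=F["img"].copy()
    for q in [(.08,.08,.05),(.08,-.08,.05),(-.08,.08,.05),(-.08,-.08,.05),(-.08,-.08,0),(.08,-.08,0),(.08,.08,0)]+[(-.076+.127*np.cos(p[3]),y,.052+.127*np.sin(p[3])) for y in(-.072,.072)]:
        im[tuple(np.round(proj(F,W(q))).astype(int)[::-1])]=(255,0,0)
    u=proj(F,W((0,0,.08))).astype(int); save("chk_"+cam+".png",cv2.resize(im[u[1]-60:u[1]+50,u[0]-60:u[0]+60],None,fx=3.3,fy=3.3,interpolation=cv2.INTER_NEAREST))
a=cv2.imread("pics/chk_scene.png");b=cv2.imread("pics/chk_side.png");cv2.imwrite("pics/chk.png",np.hstack([a,b]))
```

```text
[ 0.62066868  0.10564641 -0.29141832  1.89634829] -16.69704008539798 [[-0.3, -0.0], [0.6, -0.7], [0.4, -0.7], [-0.7, 0.0], [-1.6, 1.3], [2.9, 0.5], [0.7, -0.4], [-0.9, 0.7]]
scene [[222.2, 200.5], [237.8, 226.8], [269.2, 178.3]]
side [[293.6, 178.4], [270.3, 197.8], [227.2, 127.1]]
```

View pics/chk.png

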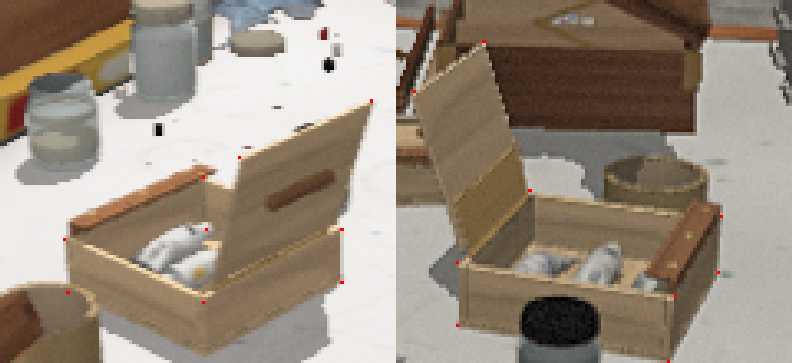

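The overlay matches in both views: box at (0.621, 0.106), yaw −16.7°, flap at 1.90 rad. Now I'll plan the arc with a tilted fingertip and check IK before moving.

```bash
cat > p.py <<'E'
from h import *
B=np.array([.6207,.1056]); YAW=-.2914
def rot(t,flip=0):
    y=YAW; M=np.array([[np.cos(y),np.sin(y),0],[np.sin(y),-np.cos(y),0],[0,0,-1.]])
    Rm=R.from_matrix(M)*R.from_euler('y',t)   # sign checked below
    if (Rm.as_matrix()[:2,2]@[np.cos(y),np.sin(y)])*t<0: Rm=R.from_matrix(M)*R.from_euler('y',-t)
    if flip: Rm=Rm*R.from_euler('z',np.pi)
    return Rm.as_rotvec()
def W(x,y,z): return [B[0]+np.cos(YAW)*x-np.sin(YAW)*y, B[1]+np.sin(YAW)*x+np.cos(YAW)*y, z]
def box(p):
    d=np.array(p[:2])-B; return np.array([np.cos(YAW)*d[0]+np.sin(YAW)*d[1],-np.sin(YAW)*d[0]+np.cos(YAW)*d[1],p[2]])
def pose(th,clear=0,k=.58,flip=0):
    t=k*th; r=.046+.006*min(th/1.9,1); n=.004+.011*np.sin(th-t)+clear
    return W(-.076+r*np.cos(th)-n*np.sin(th),0,.052+r*np.sin(th)+n*np.cos(th)),rot(t,flip)
E
python3 - <<'E'
from p import *
for flip in (0,1):
  for k in (.58,.5,.45):
    print(flip,k,[ (lambda j: None if j is None else np.round(j,1).tolist())(ik(*pose(th,c,k,flip))) for th,c in ((1.9,.07),(1.9,.04),(1.9,0),(1.2,0),(.6,0),(0,0))])
  for a in ((-.24,.30,.55),(-.24,.3,.8),(-.22,.2,1.0),(-.22,.15,1.1)):
    j=ik(W(a[0],0,a[1]),rot(a[2],flip)); print(a,None if j is None else np.round(j,2).tolist())
E
```

```text
0 0.58 [None, None, [0.5, 0.7, -1.3, -1.4, -0.7, -2.7], [0.3, 0.3, -1.0, -0.3, -0.4, -2.7], [0.1, 0.4, -0.6, 0.2, -0.1, -2.7], [0.1, 0.6, -0.3, 0.7, 0.0, -2.8]]
0 0.5 [None, [0.5, 0.5, -1.3, -1.0, -0.6, -2.6], [0.4, 0.5, -1.2, -0.9, -0.6, -2.7], [0.2, 0.3, -0.9, -0.1, -0.3, -2.7], [0.1, 0.4, -0.6, 0.3, -0.1, -2.7], [0.1, 0.6, -0.3, 0.7, 0.0, -2.8]]
0 0.45 [[0.5, 0.4, -1.2, -0.8, -0.6, -2.5], [0.5, 0.4, -1.2, -0.7, -0.5, -2.6], [0.4, 0.4, -1.2, -0.7, -0.5, -2.7], [0.2, 0.3, -0.8, -0.0, -0.3, -2.7], [0.1, 0.4, -0.5, 0.4, -0.1, -2.7], [0.1, 0.6, -0.3, 0.7, 0.0, -2.8]]
(-0.24, 0.3, 0.55) [0.52, -0.22, -0.74, 0.65, -0.39, -2.41]
(-0.24, 0.3, 0.8) [0.67, -0.25, -0.91, 0.38, -0.63, -2.36]
(-0.22, 0.2, 1.0) [0.72, 0.05, -1.23, -0.4, -0.79, -2.43]
(-0.22, 0.15, 1.1) None
1 0.58 [None, None, [0.5, 0.7, -1.3, -1.4, -0.7, 0.4], [0.3, 0.3, -1.0, -0.3, -0.4, 0.5], [0.1, 0.4, -0.6, 0.2, -0.1, 0.4], [0.1, 0.6, -0.3, 0.7, 0.0, 0.4]]
1 0.5 [None, [0.5, 0.5, -1.3, -1.0, -0.6, 0.5], [0.4, 0.5, -1.2, -0.9, -0.6, 0.5], [0.2, 0.3, -0.9, -0.1, -0.3, 0.5], [0.1, 0.4, -0.6, 0.3, -0.1, 0.4], [0.1, 0.6, -0.3, 0.7, 0.0, 0.4]]
1 0.45 [[0.5, 0.4, -1.2, -0.8, -0.6, 0.6], [0.5, 0.4, -1.2, -0.7, -0.5, 0.5], [0.4, 0.4, -1.2, -0.7, -0.5, 0.5], [0.2, 0.3, -0.8, -0.0, -0.3, 0.5], [0.1, 0.4, -0.5, 0.4, -0.1, 0.4], [0.1, 0.6, -0.3, 0.7, 0.0, 0.4]]
(-0.24, 0.3, 0.55) [0.52, -0.22, -0.74, 0.65, -0.39, 0.73]
(-0.24, 0.3, 0.8) [0.67, -0.25, -0.91, 0.38, -0.63, 0.78]
(-0.22, 0.2, 1.0) [0.72, 0.05, -1.23, -0.4, -0.79, 0.71]
(-0.22, 0.15, 1.1) None
```

```bash
sed -i 's/k=.58/k=.48/; s/r=.046+.*; n=/r=.044; n=/' p.py
python3 - <<'E'
from p import *
movep(W(-.24,0,.30),rot(.8))
c=next(c for c in (.06,.05,.04,.03) if ik(*pose(1.9,c)) is not None); print("clear",c)
movep(*pose(1.9,c))
F0=np.array(get_state()["contact_force"]); print(get_state()["clock"],F0)
P,r=pose(1.9,.0); print(move_l(P,.08,r))
for th in np.arange(1.8,1.15,-.1):
    P,r=pose(th); move_l(P,.06,r); s=get_state(); print(round(th,2),round(s["clock"],2),np.round(s["contact_force"]-F0,1))
f=grab_frame("side"); g=grab_frame("scene")
a=f["img"][90:230,190:330]; b=g["img"][150:290,160:300]
save("mid.png",cv2.resize(np.hstack([b,a]),(800,400),interpolation=cv2.INTER_CUBIC))
E
```

```text
clear 0.06
8.6833 [ 0.03370034 -0.07711946 -0.12800002]
False
1.8 9.84 [-0.3 -0.1 -0.2]
1.7 10.09 [0.3 0.4 0.4]
1.6 10.34 [-0.5  0.4 -0.6]
1.5 10.59 [-0.8  0.2  0.7]
1.4 10.84 [-0.1  0.7  0.4]
1.3 11.09 [-0.3  0.9 -0. ]
1.2 11.34 [ 0.   0.6 -0.1]
```

View pics/mid.png

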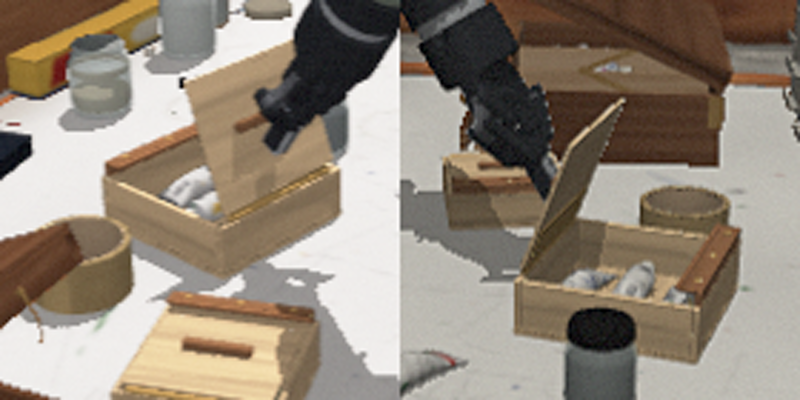

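The flap is following the fingertip at about 1.1 rad, the finger is below the ridge and the box hasn't moved. I'll carry on to flat.

Run:
```python
from p import *
for th in np.append(np.arange(1.1,.05,-.1),0):
    P,r=pose(th); move_l(P,.06,r)
s=get_state(); print(s["clock"],np.round(s["contact_force"],1),box(s["position"]))
p=np.array(s["position"]); p[2]-=.01
print(move_l(p,.015,until_force=4)); s=get_state(); print(s["clock"],np.round(s["contact_force"],1),box(s["position"]))
f=grab_frame("side"); g=grab_frame("scene")
for c in("side","scene"): print([(round(d["score"],2),np.round(d["centre"])) for n in("flap_edge","lip_edge") for d in tip_of(c,n)[:2]])
a=f["img"][110:230,210:330]; b=g["img"][160:280,170:290]
save("flat.png",cv2.resize(np.hstack([b,a]),(800,400),interpolation=cv2.INTER_CUBIC))
```

```text
14.4417 [ 0.3 -0.4  1. ] [-3.17038874e-02  3.27082339e-05  5.60253619e-02]
True
14.7083 [-0.5  0.2  6. ] [-3.16567690e-02  6.86193379e-05  5.57719584e-02]
[(0.96, array([292., 184.])), (0.75, array([228., 151.])), (0.8, array([225., 150.])), (0.62, array([294., 179.]))]
[(0.89, array([239., 260.])), (0.65, array([224., 200.])), (0.94, array([241., 259.])), (0.81, array([222., 200.]))]
```

View pics/flat.png

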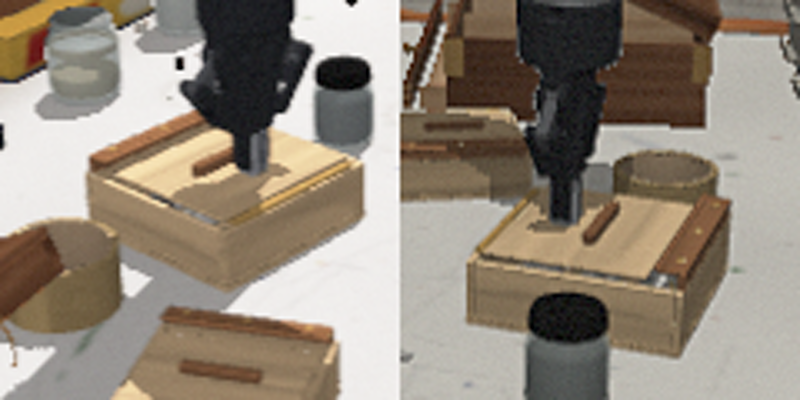

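The flap lies flat, with its edge short of the lip (side crop, around (650,255)). Now I'll press and push gently in steps.

Run:
```python
from p import *
s=get_state(); F0=np.array(s["contact_force"])
for x in (-.024,-.018,-.012,-.006,-.002,.001,.003):
    h=move_l(W(x,0,.0554),.03,until_force=6); s=get_state(); F=np.array(s["contact_force"])
    u=[np.cos(YAW),np.sin(YAW)]
    print(x,h,round(s["clock"],2),np.round(box(s["position"]),4),"Fx",round(F[:2]@u,1),"Fz",round(F[2],1))
    if h and x>-.01: break
f=grab_frame("side"); g=grab_frame("scene")
a=f["img"][110:230,210:330]; b=g["img"][160:280,170:290]
save("tuck.png",cv2.resize(np.hstack([b,a]),(800,400),interpolation=cv2.INTER_CUBIC))
```

```text
-0.024 False 15.41 [-0.0239  0.0001  0.0558] Fx -0.7 Fz 4.9
-0.018 False 15.76 [-0.0178  0.0001  0.0557] Fx 0.4 Fz 5.3
-0.012 False 16.11 [-0.0121  0.0001  0.0556] Fx -1.1 Fz 5.5
-0.006 True 16.32 [-0.0101  0.0001  0.0555] Fx -0.6 Fz 6.8
```

View pics/tuck.png

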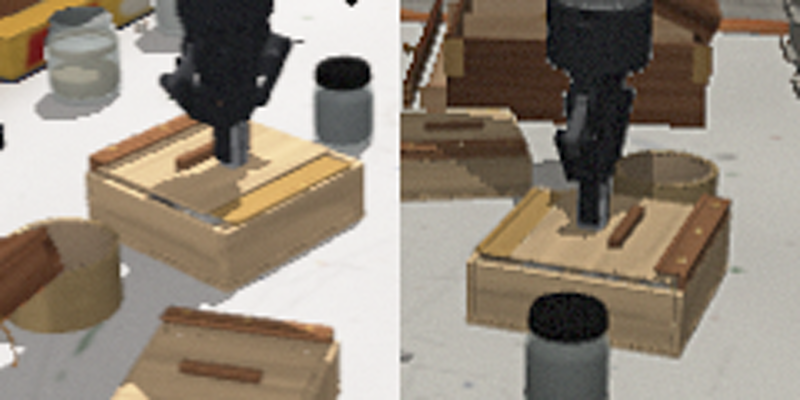

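The finger dragged the flap under the lip, about 20 mm. I'll press on gently towards the ridge to confirm it is at the stop.

Run:
```python
from p import *
u=[np.cos(YAW),np.sin(YAW)]
for x in (-.008,-.006,-.004,-.002,0,.001,.002,.003):
    h=move_l(W(x,0,.0555),.02,until_force=6); s=get_state(); F=np.array(s["contact_force"])
    print(x,h,round(s["clock"],2),np.round(box(s["position"]),4),"Fx",round(F[:2]@u,1),"Fz",round(F[2],1))
    if x>-.003 and (h or F[:2]@u<-4): break
p=np.array(get_state()["position"]); b=box(p)
move_l(W(b[0]-.002,0,b[2]),.02)
move_l(W(b[0]-.002,0,.09),.04); move_l(W(b[0]-.002,0,.25),.2)
movep(W(-.10,-.0,.40),rot(0))
f=grab_frame("side"); g=grab_frame("scene"); s=get_state(); w=grab_frame("wrist"); print(s["clock"])
Wm=np.eye(4); Wm[:3,:3]=R.from_rotvec(s["eef_rot"]).as_matrix(); Wm[:3,3]=s["position"]; T=Wm@np.array(w["T_tool_cam"])
v=proj(w,W(.02,0,.06),T).astype(int); print(v,proj(w,W(.08,.075,.064),T),proj(w,W(.08,-.075,.064),T),proj(w,W(.012,0,.056),T))
cr=w["img"][max(v[1]-70,0):v[1]+70,max(v[0]-70,0):v[0]+70]
im=[cv2.resize(c,(266,266),interpolation=cv2.INTER_CUBIC) for c in (g["img"][160:280,170:290],f["img"][110:230,210:330],cr)]
save("end.png",np.hstack(im))
```

```text
-0.008 False 16.69 [-0.0093  0.0001  0.0555] Fx -3.0 Fz 6.0
-0.006 False 16.94 [-0.0079  0.0001  0.0553] Fx -4.2 Fz 7.2
-0.004 False 17.19 [-0.006   0.0001  0.0553] Fx -4.7 Fz 6.8
-0.002 False 17.44 [-0.004   0.0001  0.0552] Fx -4.4 Fz 7.2
20.6
[254  71] [203.34544173  27.59050687] [305.44888324  27.49951136] [254.45439243  77.67818708]
```

View pics/end.png

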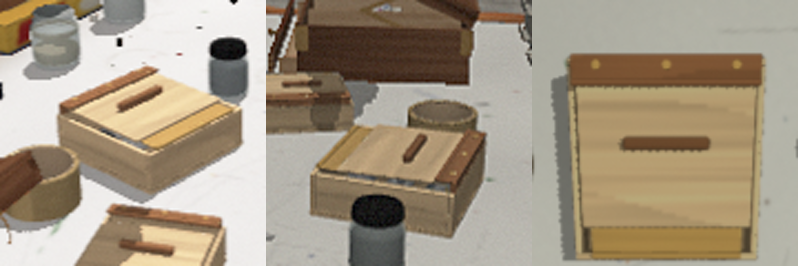

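The flap stays shut under the lip after release. One last numeric check: that the box did not shift and the flap is fully home.

Run:
```python
from p import *
for c,pts in (("scene",[(-.08,.08,.02),(.08,.08,.02)]),("side",[(.08,-.08,.0),(.07,-.08,.02),(-.08,-.08,.02)])):
    old=cv2.cvtColor(cv2.imread(f"pics/{c}0.png"),cv2.COLOR_BGR2GRAY); F=grab_frame(c); new=cv2.cvtColor(F["img"],cv2.COLOR_RGB2GRAY)
    for q in pts:
        u=np.round(proj(F,W(*q))).astype(int); t=old[u[1]-7:u[1]+8,u[0]-7:u[0]+8]
        m=cv2.matchTemplate(cv2.resize(new[u[1]-14:u[1]+15,u[0]-14:u[0]+15],None,fx=4,fy=4,interpolation=2),cv2.resize(t,None,fx=4,fy=4,interpolation=2),cv2.TM_CCOEFF_NORMED)
        _,v,_,l=cv2.minMaxLoc(m); print(c,q,round(v,2),(np.array(l)-28)/4, "1cm=",np.round(proj(F,W(q[0]+.01,q[1],q[2]))-proj(F,W(*q)),1))
s=get_state(); w=grab_frame("wrist")
Wm=np.eye(4); Wm[:3,:3]=R.from_rotvec(s["eef_rot"]).as_matrix(); Wm[:3,3]=s["position"]; T=Wm@np.array(w["T_tool_cam"])
for n in ("ridge_foot","lip_edge"):
    for z in [{"ridge_foot":.056,"lip_edge":.062}[n]]:
        print(n,[(round(d["score"],2),np.round(box(at_z(w,d["centre"],z,T)),4)) for d in tip_of("wrist",n)[:2]])
col=w["img"][20:110,244:266].astype(float).mean(1); print([(i+20,c.astype(int).tolist()) for i,c in enumerate(col) if 4<=i<=28 or 45<=i<=66])
for q in((.08,.064),(.057,.064),(.022,.0655),(.012,.0655),(.012,.056)): print(q,proj(w,W(q[0],0,q[1]),T)[1])
```

```text
scene (-0.08, 0.08, 0.02) 0.86 [-4.25  4.  ] 1cm= [-2.8 -1.3]
scene (0.08, 0.08, 0.02) 1.0 [0. 0.] 1cm= [-2.4 -1.1]
side (0.08, -0.08, 0.0) 1.0 [0. 0.] 1cm= [4.2 0.7]
side (0.07, -0.08, 0.02) 0.99 [0. 0.] 1cm= [4.2 0.7]
side (-0.08, -0.08, 0.02) 0.78 [ 0.25 -0.25] 1cm= [3.9 0.6]
ridge_foot [(0.83, array([-0.1989,  0.2009,  0.056 ])), (0.67, array([0.006 , 0.0017, 0.056 ]))]
lip_edge [(0.91, array([0.0543, 0.0017, 0.062 ])), (0.71, array([-0.1786,  0.1545,  0.062 ]))]
[(24, [176, 176, 165]), (25, [176, 176, 164]), (26, [176, 176, 165]), (27, [176, 176, 165]), (28, [172, 171, 160]), (29, [139, 127, 111]), (30, [127, 92, 65]), (31, [126, 85, 53]), (32, [126, 86, 52]), (33, [128, 90, 53]), (34, [132, 93, 55]), (35, [134, 95, 56]), (36, [131, 93, 55]), (37, [125, 87, 52]), (38, [124, 84, 51]), (39, [123, 83, 51]), (40, [121, 82, 50]), (41, [116, 79, 48]), (42, [105, 71, 43]), (43, [115, 78, 47]), (44, [121, 82, 50]), (45, [106, 73, 44]), (46, [91, 71, 47]), (47, [148, 132, 94]), (48, [175, 160, 115]), (65, [173, 148, 107]), (66, [173, 148, 107]), (67, [173, 148, 106]), (68, [174, 148, 107]), (69, [176, 150, 109]), (70, [178, 153, 110]), (71, [179, 153, 110]), (72, [174, 147, 106]), (73, [128, 101, 69]), (74, [106, 74, 46]), (75, [105, 71, 43]), (76, [104, 70, 42]), (77, [101, 68, 41]), (78, [96, 64, 39]), (79, [88, 63, 40]), (80, [130, 109, 78]), (81, [170, 149, 107]), (82, [181, 161, 116]), (83, [182, 160, 115]), (84, [181, 156, 113]), (85, [182, 156, 113]), (86, [182, 157, 113])]
(0.08, 0.064) 27.917753769924445
(0.057, 0.064) 45.1871575858475
(0.022, 0.0655) 70.3395272046696
(0.012, 0.0655) 77.366346378993
(0.012, 0.056) 77.90851848385351
```

The box hasn't moved, but the ridge may be about 2 mm short of the stop. I'll press lightly again and push the ridge itself.

Run:
```python
from p import *
u=[np.cos(YAW),np.sin(YAW)]
movep(W(-.010,0,.12),rot(0)); move_l(W(-.010,0,.066),.08); sleep(.1)
F0=np.array(get_state()["contact_force"])
print(move_l(W(-.010,0,.053),.015,until_force=2.5)); z=get_state()["position"][2]; print(z)
for x in np.arange(-.008,.0066,.001):
    move_l(W(x,0,z),.02); s=get_state(); F=np.array(s["contact_force"])-F0
    print(round(x,4),round(s["clock"],2),np.round(box(s["position"]),4),"Fx",round(F[:2]@u,1),"Fz",round(F[2],1))
    if F[:2]@u<-4.5: break
b=box(get_state()["position"])
move_l(W(b[0]-.002,0,b[2]),.02); move_l(W(b[0]-.002,0,.09),.04); move_l(W(b[0]-.002,0,.25),.2)
movep(W(-.10,-.0,.40),rot(0))
w=grab_frame("wrist"); col=w["img"][20:110,244:266].astype(float).mean(1)[:,0]; print({i:int(col[i-20]) for i in (28,29,30,45,46,47,70,71,72,73,74,78,79,80,81)})
f=grab_frame("side"); g=grab_frame("scene"); print(get_state()["clock"])
for c,F,q in (("scene",g,(.08,.08,.02)),("side",f,(.08,-.08,0))):
    old=cv2.cvtColor(cv2.imread(f"pics/{c}0.png"),cv2.COLOR_BGR2GRAY); new=cv2.cvtColor(F["img"],cv2.COLOR_RGB2GRAY)
    v=np.round(proj(F,W(*q))).astype(int); sl=np.s_[v[1]-7:v[1]+8,v[0]-7:v[0]+8]
    print(c,np.abs(old[sl].astype(int)-new[sl]).mean())
save("end2.png",np.hstack([cv2.resize(c,(266,266)) for c in (g["img"][160:280,170:290],f["img"][110:230,210:330],w["img"][1:141,184:324])]))
```

```text
True
0.05562392396041359
-0.008 23.91 [-0.0079  0.      0.0557] Fx 0.1 Fz 4.9
-0.007 24.16 [-0.0077  0.      0.0555] Fx -2.8 Fz 5.2
-0.006 24.41 [-0.007   0.      0.0555] Fx -3.1 Fz 5.8
-0.005 24.66 [-0.0062  0.      0.0554] Fx -2.6 Fz 6.0
-0.004 24.91 [-0.0052  0.      0.0554] Fx -3.2 Fz 6.0
-0.003 25.16 [-0.0042  0.      0.0554] Fx -2.1 Fz 5.9
-0.002 25.41 [-0.0031  0.      0.0554] Fx -2.9 Fz 6.6
-0.001 25.66 [-0.0021  0.      0.0554] Fx -2.6 Fz 6.0
0.0 25.91 [-0.0011 -0.      0.0554] Fx -3.2 Fz 4.9
0.001 26.16 [-0.0001  0.      0.0554] Fx -1.9 Fz 5.4
0.002 26.41 [0.0005 0.     0.0553] Fx -4.2 Fz 5.2
0.003 26.66 [ 0.0006 -0.      0.0551] Fx -5.0 Fz 6.2
{28: 176, 29: 172, 30: 132, 45: 114, 46: 96, 47: 134, 70: 179, 71: 176, 72: 151, 73: 116, 74: 106, 78: 95, 79: 84, 80: 133, 81: 171}
29.9083
scene 1.511111111111111
side 1.9466666666666668
```

View pics/end2.png

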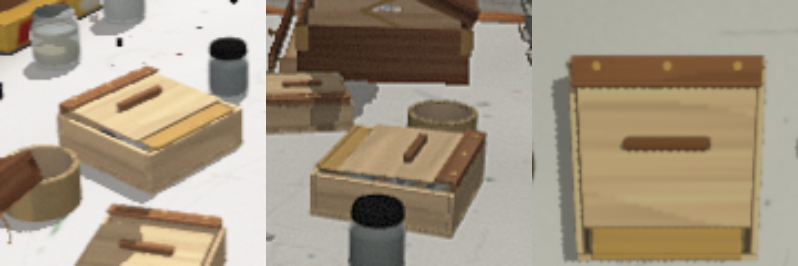

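The finger met the ridge at a hard stop at x = 0.6 mm, where full slide predicts 1 mm. The flap stays shut and the box is still in place.

```bash
python3 -c "
from cell import *
print(sign_off())"
```

```text
the job is handed in; nothing more can be done
None
```

The box is shut and handed in: the flap is tucked fully home under the lip and stayed shut after I let go, the box did not move, and nothing beside it was touched (about 30 s on the robot clock).

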